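Clear the parts canister off the stand and click the battery door home

ROBOT

A 7-joint arm with a two-finger parallel gripper is mounted at the origin on the work surface. World frame = base frame: x ahead of the robot, y to its left, z up, the work surface at z = 0. Lengths are in mm, angles in rad, forces in N, time in s.
With the tool pointing down it reaches from about 400 to 925 mm from the base axis. Payload 4.1 kg.
Tool frame: the origin (TCP) lies at the very end of the fingers, on their centre line; the grasp point (between the pads) lies 19 mm behind it; z points along the fingers, y is the direction in which the jaws open and shut (so a half turn about z gives the same grasp; the last joint's range is limited). The gripper opens to 85 mm and grips with 20 to 120 N. Pads are 22 mm wide; open, the fingers measure 114 mm over their backs; the gripper's body (76 mm by 85 mm) begins 54 mm behind the grasp point. The pads swing forward as they close: fully open they stand 13 mm farther back than shut.
Start: joints at [-1.264, 0.398, 0.045, 1.537, -0.019, 1.207, -0.051], TCP at [256.573, 597.255, 231.347] pointing down, gripper open.
Joint ranges: [-2.82, 2.82], [-0.49, 2.23], [-1.37, 1.46], [0, 2.46], [-1.36, 4.5], [0.23, 2], [-2.94, 2.94]. Speed limits (rad/s): [2.57, 2.57, 3.14, 3.14, 3.14, 3.14, 3.14].

INTERFACE

Orientations are given as a unit quaternion [x, y, z, w].
In Python, from station import env gives the robot as it stands. The module is installed in compiled form; this text tells all that it offers.
- The arm moves only by the tool servo_tool, never from a script. Its argument "moves" is text: rows parted by semicolons, each of 5 numbers parted by spaces: the opening, from -1 (shut) to 1 (fully open), then the shift along the world's x, y, z in mm, then the turn about the world's z in rad. In form: fingers tx ty tz twist; .... A call has 1 to 10 rows; each row is the pose to reach, as a shift and turn from the pose commanded when the call began; what a row does not reach only later rows make up. A row lasts 1/8 s, in which the tool goes at most 62.5 mm and 10.7 degrees, less where a joint would pass 70% of its speed; a pose out of reach is approached as far as the arm can. A call with a gripper value outside its range is refused whole. The fingers move at their own pace and stop on an object; the grip force is fixed at half the most. Time passes only in rows, so rows that repeat a pose let the fingers close. It gives the time, the measured TCP pose, the force and the opening at its end, in the units of the state.
- env.state(): the state, without advancing time (a new reading comes with each control period).
- env.camera(name): name is "side" or "top" or "wrist"; returns a dict with "frame" (480x640x3 uint8, red, green, blue), "fovy" (degrees; the focal length in pixels is half the picture's height over the tangent of half this angle, whatever the lens; pixels are square), "cx", "cy" (the principal point, pixels), "cam_to_world" (4x4, takes a point from camera to world coordinates). Camera axes: x right, y down, z forward; pixel columns grow to the right and rows downward; lengths in mm; the calibration is good to about 2 mm. A picture is of the moment at which its call begins. There is no depth.
- env.finish_job(): hands the job in, once; it reports no verdict.
Trained networks look in the newest picture that a camera, given by its name, has taken for a name from the list of things; names that differ only in an ending like _2 or _b are one class to them, and where a whole thing is asked for, a point or a joint stands for the part that bears it (a point fixed in the world has none). Each returns a list of dicts, best first, with "p" (0 to 1); they miss things now and then, are a little off and sometimes report something else, mostly with a low value. They report only what shows in the picture. A call takes as long as a camera call. They do not tell look-alikes from the thing itself.
- env.find_in(camera, name): "extent" ([left, top, right, bottom] in pixels, round what is visible of it).
The state is a dict: "time_s": time; "joint_positions": joint angles; "joint_velocities": joint speeds; "tau": joint torques, N m; "eef_pos": TCP position; "ee_rot": TCP orientation; "ft_force": force on the tool from outside, world axes, zero at the start; "torque": the same for the moment, N m; "width": finger opening in mm.
Only numpy, scipy, OpenCV 4.12 (cv2) and the standard library are available. Lean on these libraries where they do the work, as an engineer would, in place of code of your own. Each camera call takes 0.05 s, during which the arm holds its last target.

TASK

An orange handled parts canister is parked on the assembly stand, over the battery door of the calculator. Lift it off and set it down gently and upright in the middle of the round cork mat; then, with the red-handled seating tool held upright and centred on the cream battery door in the stand, press the door until it clicks home, and stand the tool back upright, well on its square black pad. Keep the canister upright, do not touch that door with the gripper, and leave everything else where it is.

Things in the scene. Friction and masses are not known exactly. Their poses are not given: they have to be found in the camera images.
- canister: Loose orange lidded canister with a cream band, 110 mm diameter (lid 114), 86 mm high to the lid, 0.3 to 0.65 kg. Starts on the stand's two rails, over the battery door, any yaw. Origin: centre of underside, z up. A rigid bail handle rises over the lid: a black round bar, 14 mm thick and 72 mm long, along the canister's y, centred 140 mm above the origin; thin wire legs at its ends run to the lid's edge.
- handle (a point): Centre of the canister's grip bar; same axes as the canister (the bar lies along y). 47 mm of free height between lid and bar.
- stand: Fixed stand: grey base 180 x 124 x 8 mm (x, y, z); two steel rails 160 mm long in x, 14 mm wide, centred at y = +-48 mm, tops 50 mm above the table (82 mm between them). Between them lies a black calculator shell, face down, 150 x 76 mm, its back 34 mm above the table. Origin: centre of the base's underside, z up.
- door_top (a point): Cream plastic battery door, 64 x 48 x 8 mm (the stand's x, y, z), in the middle of the calculator's back; it moves only straight down. This point: centre of its TOP face, z up, which sinks as it is pressed: 41 mm above the table at the start (9 mm below the rail tops), 35 mm when clicked home, practically flush with the shell.
- battery_door (a joint): How far the battery door is pushed down (m): 0 at the start, about 0.006 when home. Over-centre snap: resistance rises to about 10 N at 1.5 mm and falls to nothing at 3 mm, from where it pulls itself home and stays; let go earlier it springs back. Past home it resists about 10 N per mm, to a hard stop at 0.0078.
- mat: Round cork parking mat, 160 mm diameter, 3 mm thick, fixed on the table to one side of the stand (left or right). Origin: centre of its underside.
- pad: Square black rubber pad for the seating tool, 100 x 100 x 3 mm, fixed on the table on the other side of the stand. Origin: centre of its underside; any yaw.
- tool: Seating tool, loose, 0.2 kg, a solid of revolution standing upright on the black pad: flat steel foot 40 mm diameter and 14 mm high, a cone up to 24 mm height, then a straight round red handle 24 mm diameter up to 98 mm. Origin: centre of the foot's flat underside, z up along the handle.
- jar: Bystander: upright jar, 48 mm diameter, 95 mm high, loose, close beside the pad on its +x side. Origin: centre of its underside.
- transformer: Bystander: blue epoxy transformer block, 50 x 44 x 58 mm high, loose, close beside the pad on its -x side. Origin: centre of its underside.
- flux_can: Bystander: upright metal can, 50 mm diameter, 115 mm high, loose, beyond the cork mat. Origin: centre of its underside.
- spare_door: Bystander: loose spare cream battery door lying flat, 64 x 48 x 7 mm, on the robot's side of the mat. Not the one to press. Origin: centre of its underside.
- display_tube: Bystander: flat glass display tube lying on the table, 30 x 108 x 14 mm, loose. Origin: centre of its underside.
- oil_bottle: Bystander: upright green bottle, 44 mm diameter, 150 mm high, loose, about 125 mm from the stand's centre on its -x (robot) side. Origin: centre of its underside.
- screwdriver: Bystander: screwdriver lying on the table, 150 mm long along its x, loose.
Things that resemble listed ones, but are neither listed nor needed, are in the scene too. There is more than one size of the canister; the one meant has the size given above.

How it is judged:
By the outcome, as a careful person would: the job done as asked, in the order asked, and still so for the second after the job is handed in, with the robot touching nothing.
It also fails if it takes over 72 s, if anything falls off the work surface, if the arm or the gripper's body presses on something with over 40 N, if the wrist force passes 120 N, or if a joint passes its speed limit or range.

## Working session

There is one attempt and no reset: what is moved stays moved. The work goes in short steps, Python scripts to look and compute and a tool call to move; the robot and the scene stay as the last step left them, time stands still between calls to the robot, and variables do not carry over. Pictures are saved under pics/ and viewed, and the job is handed in when it is done.

Besides the shell and the picture viewer there is one more tool, called after "Request:" as name(argument=value, ...) on one line, values as JSON. servo_tool: Moves the arm, as the interface text tells. Its arguments: {"type":"object","properties":{"moves":{"type":"string"}},"required":["moves"]}

```bash
mkdir -p pics; cat > h.py <<'E'
import numpy as np, cv2
from station import env
def shot(cam,fn):
    c=env.camera(cam); cv2.imwrite('pics/'+fn,c['frame'][:,:,::-1].copy()); return c
def f(c): return 240/np.tan(np.radians(c['fovy'])/2)
def ray(c,u,v):
    T=np.array(c['cam_to_world']); k=f(c)
    d=T[:3,:3]@np.array([(u-c['cx'])/k,(v-c['cy'])/k,1]); return T[:3,3],d
def at(c,u,v,z):
    o,d=ray(c,u,v); return (o+d*(z-o[2])/d[2]).round(1)
def proj(c,p):
    T=np.array(c['cam_to_world']); q=T[:3,:3].T@(np.array(p)-T[:3,3]); return (q[:2]/q[2]*f(c)+[c['cx'],c['cy']]).round(1)
E
python3 - <<'E'
from h import *
s=env.state(); print(s)
for n in ('top','side','wrist'):
    c=shot(n,n+'0.png'); print(n,c['fovy'],c['cx'],c['cy'],np.array(c['cam_to_world']).round(2).tolist())
    for k in ('canister','handle','stand','mat','pad','tool','jar','transformer','oil_bottle','flux_can','spare_door','door_top'):
        print(k,[(np.round(d['extent']).tolist(),round(d['p'],2)) for d in env.find_in(n,k)[:4]])
E
```

```text
{'time_s': 0.0, 'joint_positions': array([-1.26400811,  0.39918696,  0.04504711,  1.5378875 , -0.01872796,
        1.20686483, -0.05071615]), 'joint_velocities': array([-0.00197345, -0.00020137, -0.00021752, -0.0004074 , -0.00015401,
       -0.00168059, -0.00140873]), 'tau': array([-4.82964026e-05, -4.75127149e+01,  1.36441480e+00, -2.54216659e+01,
        1.15602999e-02,  9.58640274e-03, -7.32641894e-07]), 'eef_pos': array([256.31466573, 596.64709766, 230.26362496]), 'ee_rot': array([ 2.01468767e-01,  9.79494466e-01, -9.52321155e-04, -1.38409614e-04]), 'ft_force': array([-0.07293545,  0.46636581, -0.63441126]), 'torque': array([ 0.00943334, -0.0162444 , -0.01426699]), 'width': 85.48717027956498}
top 43.692534665775696 324.5428149563713 234.3344989639686 [[0.02, -0.99, 0.12, 372.77], [-1.0, -0.02, 0.01, 5.07], [-0.01, -0.12, -0.99, 1400.82], [0.0, 0.0, 0.0, 1.0]]
canister [([364.0, 228.0, 402.0, 263.0], 0.9), ([288.0, 213.0, 344.0, 270.0], 0.84), ([298.0, 156.0, 333.0, 192.0], 0.59)]
handle [([299.0, 153.0, 334.0, 192.0], 0.88), ([364.0, 229.0, 400.0, 264.0], 0.64)]
stand [([284.0, 2
[... 1120 characters left out ...]
[322.0, 172.0, 332.0, 203.0], 0.46)]
jar []
transformer [([327.0, 170.0, 345.0, 196.0], 0.77)]
oil_bottle [([271.0, 215.0, 291.0, 263.0], 0.95)]
flux_can [([332.0, 353.0, 362.0, 412.0], 0.98), ([206.0, 368.0, 243.0, 394.0], 0.64)]
spare_door [([402.0, 336.0, 469.0, 353.0], 0.6), ([211.0, 371.0, 243.0, 394.0], 0.57), ([250.0, 356.0, 327.0, 426.0], 0.36)]
door_top []
wrist 59.26087672288752 321.13290286554997 237.40248281695054 [[0.39, 0.88, 0.28, 184.58], [0.92, -0.37, -0.12, 628.5], [0.0, 0.31, -0.95, 374.75], [0.0, 0.0, 0.0, 1.0]]
canister []
handle []
stand []
mat []
pad []
tool []
jar []
transformer [([226.0, 458.0, 241.0, 463.0], 0.41)]
oil_bottle []
flux_can []
spare_door []
door_top []
```

```bash
python3 - <<'E'
import cv2
for n in ('top','side'):
    a=cv2.imread(f'pics/{n}0.png'); 
    cv2.imwrite(f'pics/{n}0z.png',cv2.resize(a[140:440,130:540] if n=='top' else a[150:440,190:480],(800,585) if n=='top' else (600,600),interpolation=cv2.INTER_CUBIC))
E
```

```text
(no output)
```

View pics/top0z.png

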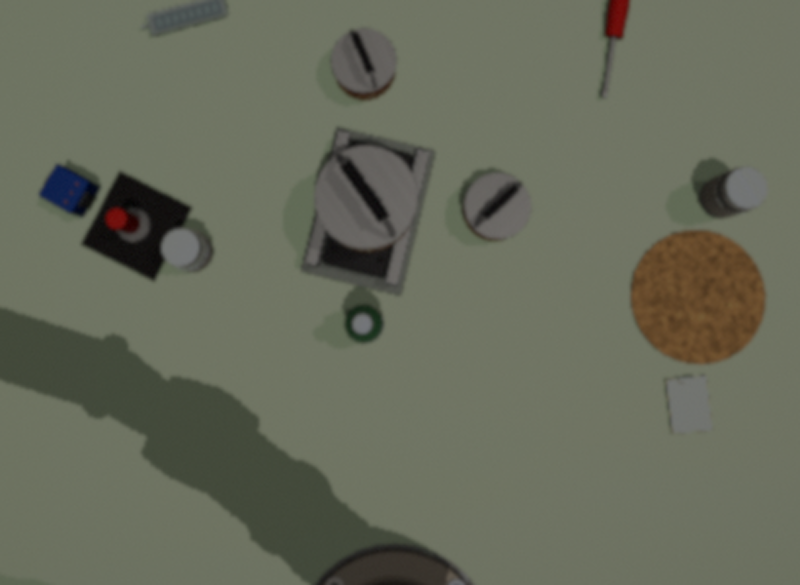

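View pics/side0z.png

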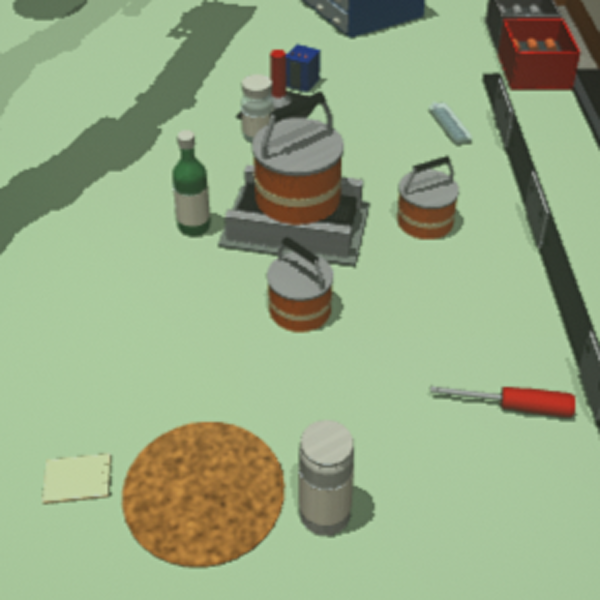

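View pics/top0.png

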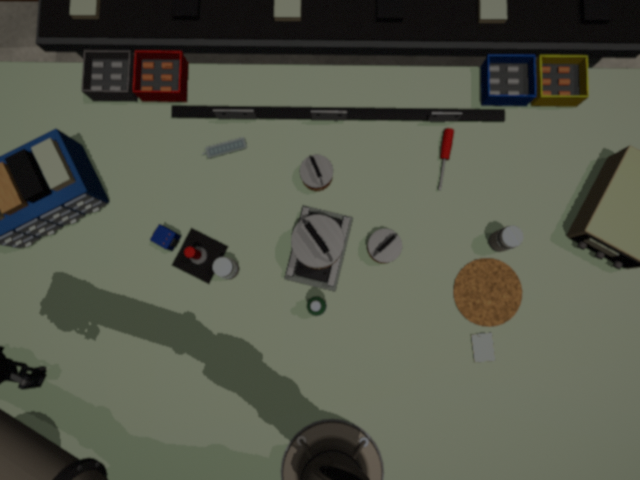

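```bash
python3 - <<'E'
from h import *
c=env.camera('top')
Z=lambda u,v:(130+u/1.951,140+v/1.951)
print('lidc',at(c,*Z(367,196),136),'lid w', at(c,*Z(314,196),136),at(c,*Z(419,196),136))
print('bar',at(c,*Z(341,155),190),at(c,*Z(386,220),190))
for n,p in dict(mat=(698,297)).items(): print(n,at(c,*Z(*p),3))
print('matedges',at(c,*Z(630,297),3),at(c,*Z(766,297),3),at(c,*Z(698,230),3),at(c,*Z(698,364),3))
print('padcorners',[at(c,*Z(*p),3) for p in [(120,173),(190,207),(156,280),(83,243)]])
print('tooltop',at(c,*Z(116,219),98))
print('jar',at(c,*Z(180,246),95)); print('transf top',at(c,*Z(70,188),58))
print('base corners',[at(c,*Z(*p),8) for p in [(338,128),(434,150),(400,293),(302,270)]])
print('oil',at(c,*Z(362,324),150),'flux',at(c,*Z(746,188),115),'spare',at(c,*Z(689,404),7))
print('small can',at(c,*Z(496,204),55),at(c,*Z(364,60),55))
im=c['frame'][:,:,::-1]
def zz(a,b,x,y,fn): cv2.imwrite('pics/'+fn,cv2.resize(im[b:b+y,a:a+x],(x*8,y*8),interpolation=cv2.INTER_CUBIC))
zz(275,198,90,75,'t_st.png'); zz(145,220,100,70,'t_pad.png')
E
```

```text
lidc [506.3  37.  136. ] lid w [505.4  94.8 136. ] [507.1 -19.6 136. ]
bar [543.3  63.7 190. ] [475.8  15.4 190. ]
mat [ 405.9 -354.9    3. ]
matedges [ 404.5 -274.4    3. ] [ 407.2 -435.3    3. ] [ 485.7 -356.1    3. ] [ 327.2 -353.8    3. ]
padcorners [array([543.6, 339.7,   3. ]), array([503.6, 253.4,   3. ]), array([415.3, 291. ,   3. ]), array([458.1, 380.7,   3. ])]
tooltop [479.9 319.3  98. ]
jar [450.9 246.7  95. ]
transf top [518.4 384.   58. ]
base corners [array([601.8,  76.8,   8. ]), array([576.7, -39.4,   8. ]), array([404.6,  -1. ,   8. ]), array([429.9, 116.1,   8. ])]
oil [367.8  39.5 150. ] flux [ 523.9 -380.6  115. ] spare [ 280.7 -341.6    7. ]
small can [ 507.9 -110.3   55. ] [675.4  45.5  55. ]
```

View pics/t_st.png

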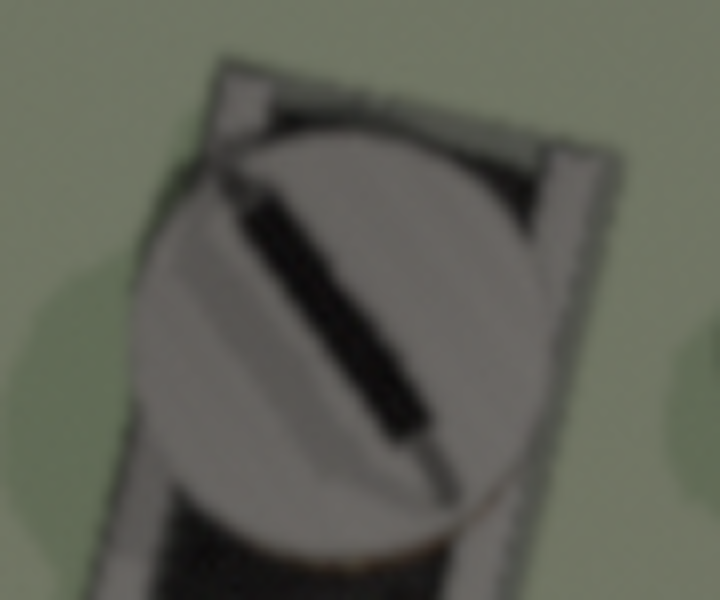

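View pics/t_pad.png

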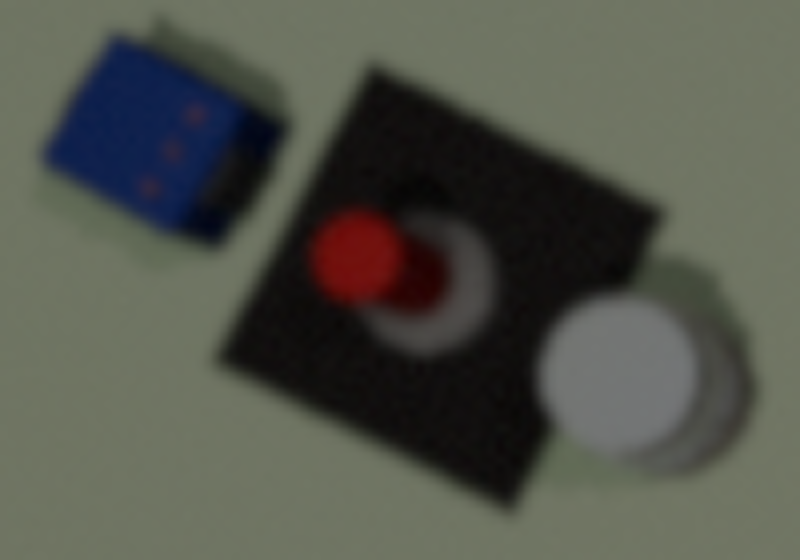

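```bash
python3 - <<'E'
from h import *
c=env.camera('top')
A=lambda u,v:(275+u/8-.5+.06,198+v/8-.44); B=lambda u,v:(145+u/8-.44,220+v/8-.44)
a=at(c,*A(258,193),193);b=at(c,*A(413,428),193); print('bar',a,b,(a+b)/2,np.linalg.norm(a-b),np.arctan2(*(a-b)[[1,0]]))
print('lid',at(c,*A(342,338),136))
print('rail ends',[at(c,*A(*p),50) for p in [(244,90),(580,160)]])
print('tooltop',at(c,*B(358,255),98),'foot',at(c,*B(425,283),12))
p=[at(c,*B(*p),3) for p in [(373,62),(664,212),(514,515),(218,360)]];print('pad',p,np.mean(p,0))
print('jar',at(c,*B(618,376),95),'trans',[at(c,*B(*q),58) for q in [(115,38),(243,105),(178,235),(45,155)]])
s=env.camera('side')
ss=lambda q:proj(s,q)
print('side proj bar',ss(a),ss(b),'tooltop',ss([480,319,98]),'oil',ss([368,39,150]))
im=s['frame'][:,:,::-1]
cv2.imwrite('pics/s_st.png',cv2.resize(im[155:285,265:385],(720,780)[::1],interpolation=cv2.INTER_CUBIC)[:600])
E
```

```text
bar [538.3  59.3 193. ] [478.9  18.8 193. ] [508.6   39.05 193.  ] 71.89304556074946 0.5984188934785374
lid [507.6  38.8 136. ]
rail ends [array([587.6,  70.3,  50. ]), array([568.8, -25.8,  50. ])]
tooltop [481.7 319.7  98. ] foot [481.  320.5  12. ]
pad [array([546.8, 340.6,   3. ]), array([503.7, 253. ,   3. ]), array([414.3, 293.7,   3. ]), array([458.1, 382.4,   3. ])] [480.725 317.425   3.   ]
jar [449.9 247.7  95. ] trans [array([545.7, 401.2,  58. ]), array([527.1, 363.8,  58. ]), array([489.9, 380.6,  58. ]), array([512. , 419.4,  58. ])]
side proj bar [345.3 195.5] [321.7 204.8] tooltop [322.9 176. ] oil [278.3 214.9]
```

View pics/s_st.png

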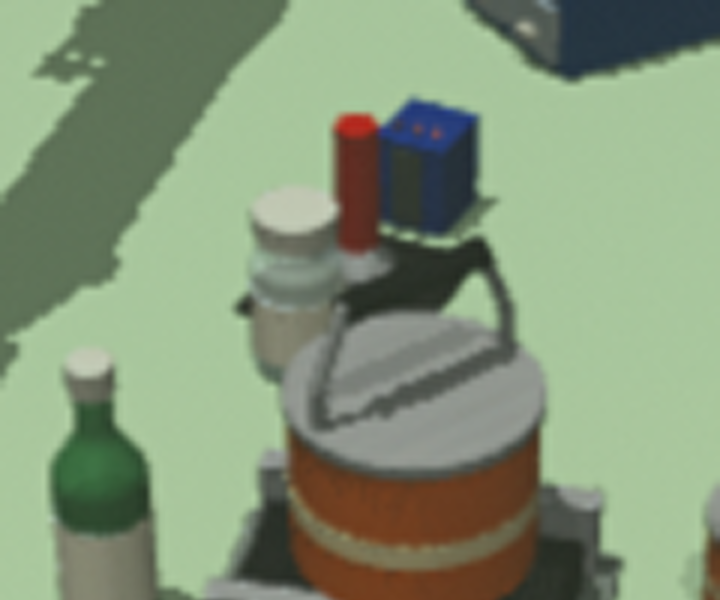

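Request:
servo_tool(moves="1 20 -50 30 -0.15; 1 45 -105 60 -0.33; 1 70 -160 60 -0.5; 1 95 -215 60 -0.68; 1 120 -270 60 -0.85; 1 145 -325 60 -1.03; 1 170 -380 60 -1.2; 1 195 -435 60 -1.38; 1 220 -490 60 -1.55; 1 236 -525 60 -1.73")

```text
time_s: 3.35
eef_pos: [493.4, 68.8, 291.8]
ee_rot: [0.878, 0.478, 0.001, 0.0]
ft_force: [0.0, 1.5, 0.5]
width: 85.6
```

Request:
servo_tool(moves="1 8 -16 0 -0.13; 1 16 -33 0 -0.27; 1 16 -33 0 -0.407; 1 16 -33 0 -0.407; 1 16 -33 0 -0.407")

```text
time_s: 3.98
eef_pos: [508.5, 39.6, 291.4]
ee_rot: [0.955, 0.296, 0.0, -0.0]
ft_force: [0.4, 0.5, -0.8]
width: 85.2
```

```bash
cat >> h.py <<'E'
from scipy.spatial.transform import Rotation as Ro
def st():
    s=env.state(); R=Ro.from_quat(s['ee_rot']).as_matrix()
    print('t',round(s['time_s'],2),'tcp',s['eef_pos'].round(1),'yax',round(float(np.arctan2(R[1,1],R[0,1])),3),'z',R[:,2].round(3),'F',s['ft_force'].round(1),'w',round(s['width'],1),'q',s['joint_positions'].round(2))
    return s
E
python3 - <<'E'
from h import *
st(); c=shot('wrist','w1.png'); print(np.array(c['cam_to_world']).round(2).tolist())
print(proj(c,[538.3,59.3,190]),proj(c,[478.9,18.8,190]))
E
```

```text
t 3.98 tcp [508.5  39.6 291.4] yax -0.969 z [ 0.  0. -1.] F [ 0.4  0.5 -0.8] w 85.2 q [-0.76  0.12  0.66  1.79 -0.08  1.25 -1.05]
[[0.57, -0.78, -0.25, 573.07], [-0.82, -0.54, -0.17, 84.27], [-0.0, 0.31, -0.95, 434.8], [0.0, 0.0, 0.0, 1.0]]
[322.8 179.1] [322.1 291.6]
```

View pics/w1.png

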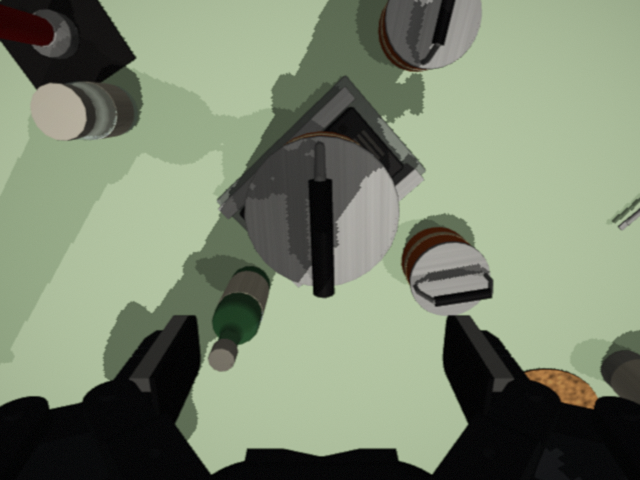

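Request:
servo_tool(moves="1 0 -0.5 -45 0.03; 1 0 -0.5 -85 0.03; 1 0 -0.5 -110 0.03; 1 0 -0.5 -120 0.03; 1 0 -0.5 -120 0.03; 0.3 0 -0.5 -120 0.03; -0.2 0 -0.5 -120 0.03; -0.5 0 -0.5 -120 0.03; -1 0 -0.5 -120 0.03; -1 0 -0.5 -120 0.03")

```text
time_s: 5.28
eef_pos: [508.8, 39.0, 171.7]
ee_rot: [0.951, 0.309, 0.0, -0.0]
ft_force: [-0.6, 0.2, 2.7]
width: 12.0
```

```bash
python3 - <<'E'
from h import *
st(); c=shot('wrist','w2.png'); shot('side','s2.png')
im=cv2.imread('pics/s2.png'); cv2.imwrite('pics/s2z.png',cv2.resize(im[120:300,250:410],(533,600)))
E
```

```text
t 5.28 tcp [508.8  39.  171.7] yax -0.942 z [ 0.  0. -1.] F [-0.6  0.2  2.7] w 12.0 q [-0.71  0.25  0.64  1.95 -0.17  1.   -0.93]
```

View pics/w2.png

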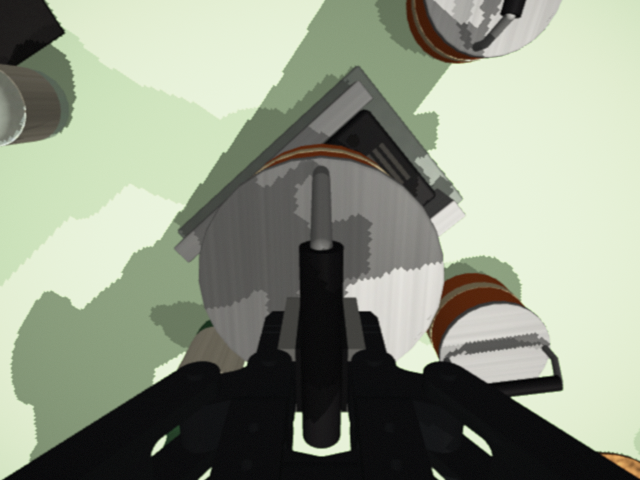

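View pics/s2z.png

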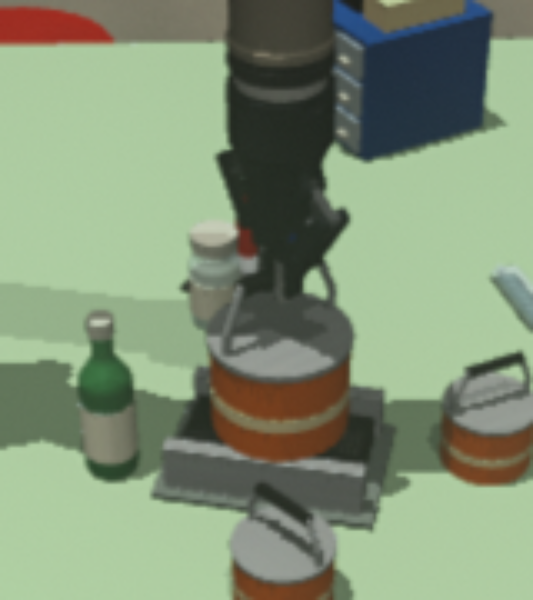

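Request:
servo_tool(moves="-1 0 0 5 0; -1 0 0 15 0; -1 0 0 30 0; -1 0 0 50 0; -1 0 0 70 0; -1 0 0 90 0; -1 0 0 110 0; -1 0 0 120 0; -1 0 0 125 0; -1 0 0 125 0")

```text
time_s: 6.62
eef_pos: [508.4, 38.7, 296.2]
ee_rot: [0.951, 0.309, -0.0, 0.0]
ft_force: [-0.6, -0.7, -4.1]
width: 12.1
```

```bash
python3 - <<'E'
from h import *
st(); shot('side','s3.png'); c=shot('top','t3.png'); print(env.find_in('top','door_top'))
im=cv2.imread('pics/s3.png'); cv2.imwrite('pics/s3z.png',cv2.resize(im[80:300,250:410],(436,600)))
im=cv2.imread('pics/t3.png'); cv2.imwrite('pics/t3z.png',cv2.resize(im[198:298,270:370],(600,600)))
E
```

```text
t 6.62 tcp [508.4  38.7 296.2] yax -0.942 z [-0. -0. -1.] F [-0.6 -0.7 -4.1] w 12.1 q [-0.76  0.12  0.66  1.79 -0.07  1.26 -1.02]
[]
```

View pics/s3z.png

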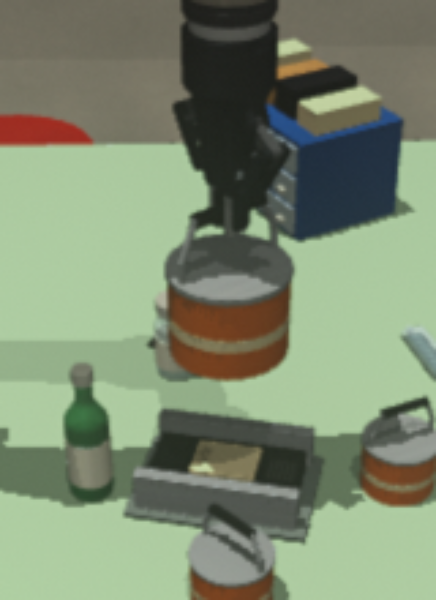

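Request:
servo_tool(moves="-1 -3 -10 0 0; -1 -8 -30 0 0; -1 -16 -60 0 0; -1 -26 -100 0 0; -1 -36 -140 0 0; -1 -47 -180 0 0; -1 -57 -220 0 0; -1 -68 -260 0 0; -1 -78 -300 0 0; -1 -88 -338 0 0")

```text
time_s: 8.02
eef_pos: [418.5, -301.9, 296.5]
ee_rot: [0.951, 0.308, 0.0, 0.0]
ft_force: [1.0, 0.5, -3.5]
width: 12.6
```

Request:
servo_tool(moves="-1 -7 -25 0 0; -1 -11 -42 0 0; -1 -14 -52 0 0; -1 -14.4 -55.5 0 0; -1 -14.4 -55.5 0 0; -1 -14.4 -55.5 0 0")

```text
time_s: 8.78
eef_pos: [406.6, -353.9, 296.3]
ee_rot: [0.951, 0.31, 0.0, -0.0]
ft_force: [0.8, 0.8, -3.8]
width: 12.0
```

```bash
python3 - <<'E'
from h import *
st(); c=shot('side','s4.png'); print(proj(c,[406,-355,3])); shot('top','t4.png')
im=cv2.imread('pics/s4.png'); cv2.imwrite('pics/s4z.png',cv2.resize(im[120:440,180:420],(450,600)))
im=cv2.imread('pics/t4.png'); cv2.imwrite('pics/t4z.png',cv2.resize(im[210:380,420:560],(494,600)))
E
```

```text
t 8.78 tcp [ 406.6 -353.9  296.3] yax -0.94 z [ 0.     0.001 -1.   ] F [ 0.8  0.8 -3.8] w 12.0 q [-0.17  0.24  0.97  1.73 -0.21  1.28 -0.1 ]
[286.6 385.9]
```

View pics/s4z.png

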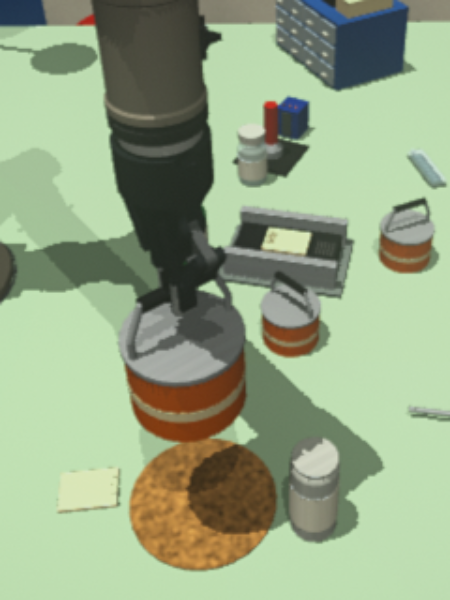

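View pics/t4z.png

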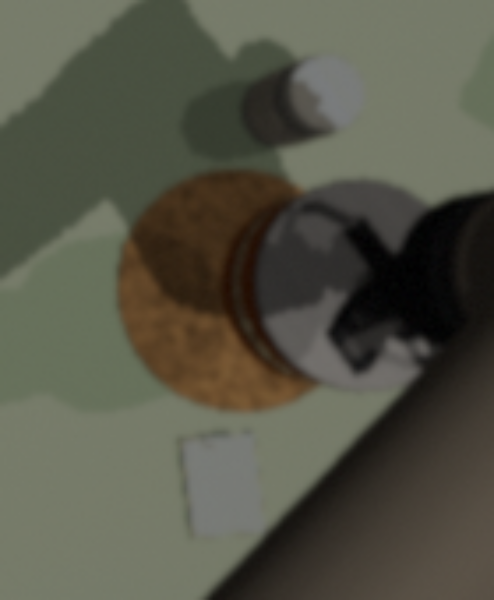

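Request:
servo_tool(moves="-1 -0.3 -0.7 -10 0; -1 -0.3 -0.7 -30 0; -1 -0.3 -0.7 -55 0; -1 -0.3 -0.7 -80 0; -1 -0.3 -0.7 -105 0; -1 -0.3 -0.7 -130 0; -1 -0.3 -0.7 -148 0; -1 -0.3 -0.7 -159 0; -1 -0.3 -0.7 -165 0; -1 -0.3 -0.7 -165 0")

```text
time_s: 10.12
eef_pos: [406.0, -355.6, 131.4]
ee_rot: [0.951, 0.309, 0.0, 0.0]
ft_force: [1.2, 0.6, -4.0]
width: 11.9
```

Request:
servo_tool(moves="-1 0 0 -1 0; -1 0 0 -2 0; -1 0 0 -3 0; -1 0 0 -4 0; -1 0 0 -4.5 0; -1 0 0 -5 0; -1 0 0 -5 0")

```text
time_s: 11.0
eef_pos: [405.8, -355.5, 126.3]
ee_rot: [0.951, 0.309, -0.0, 0.0]
ft_force: [0.5, -0.2, -4.7]
width: 12.2
```

```bash
python3 - <<'E'
from h import *
st(); c=shot('side','s5.png')
im=cv2.imread('pics/s5.png'); cv2.imwrite('pics/s5z.png',cv2.resize(im[240:440,200:380],(540,600)))
E
```

```text
t 11.0 tcp [ 405.8 -355.5  126.3] yax -0.942 z [-0. -0. -1.] F [ 0.5 -0.2 -4.7] w 12.2 q [-0.03  0.43  0.85  1.93 -0.4   0.95  0.07]
```

View pics/s5z.png

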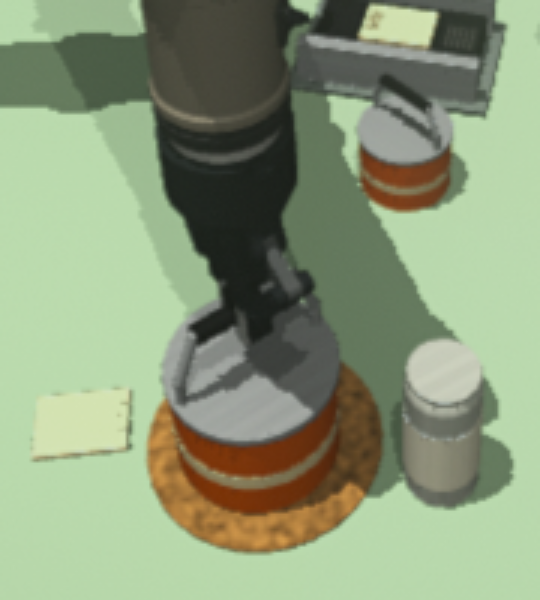

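Still carrying weight (-4.7 N); lower further in small steps.

Request:
servo_tool(moves="-1 0 0 -0.5 0; -1 0 0 -1 0; -1 0 0 -1.5 0; -1 0 0 -1.5 0")

```text
time_s: 11.55
eef_pos: [405.9, -355.5, 124.9]
ee_rot: [0.951, 0.309, 0.0, 0.0]
ft_force: [0.4, 1.3, -3.2]
width: 11.8
```

Request:
servo_tool(moves="-1 0 0 -0.5 0; -1 0 0 -1 0; -1 0 0 -1 0")

```text
time_s: 11.92
eef_pos: [405.9, -355.6, 124.9]
ee_rot: [0.951, 0.309, 0.0, -0.0]
ft_force: [-3.7, 2.6, 5.9]
width: 12.0
```

Request:
servo_tool(moves="-0.6 0 0 0.5 0; -0.4 0 0 0.5 0; 0 0 0 0.5 0; 0.5 0 0 0.5 0; 0.7 0 0 0.5 0; 0.7 0 0 0.5 0; 0.7 0 0 10 0; 0.7 0 0 40 0; 0.7 0 0 90 0; 0.7 0 0 140 0")

```text
time_s: 13.18
eef_pos: [405.6, -355.5, 265.8]
ee_rot: [0.951, 0.309, 0.0, 0.0]
ft_force: [1.1, -0.8, -0.1]
width: 72.6
```

```bash
python3 - <<'E'
from h import *
st(); c=shot('side','s6.png')
im=cv2.imread('pics/s6.png'); cv2.imwrite('pics/s6z.png',cv2.resize(im[180:440,200:400],(461,600)))
E
```

```text
t 13.18 tcp [ 405.6 -355.5  265.8] yax -0.943 z [ 0. -0. -1.] F [ 1.1 -0.8 -0.1] w 72.6 q [-0.15  0.27  0.96  1.77 -0.23  1.22 -0.07]
```

View pics/s6z.png

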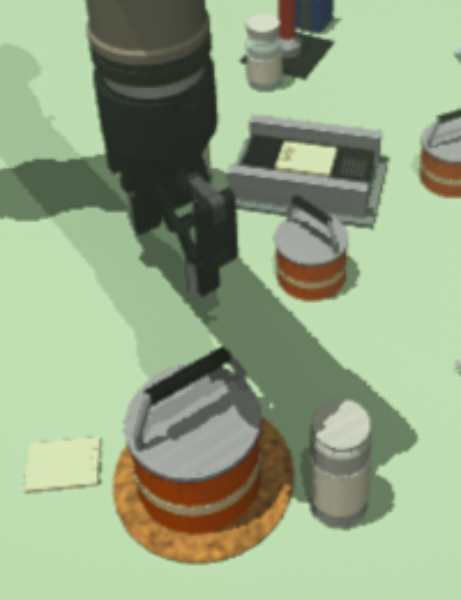

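Request:
servo_tool(moves="0.4 10 15 5 0; 0.4 25 45 20 0; 0.4 40 90 25 0; 0.4 50 140 25 0; 0.4 60 190 25 0; 0.4 70 240 25 0; 0.4 78 290 25 0; 0.4 86 340 25 0; 0.4 92 375 25 0; 0.4 95 390 25 0")

```text
time_s: 14.48
eef_pos: [501.1, 36.6, 289.0]
ee_rot: [0.95, 0.311, 0.0, 0.0]
ft_force: [-1.1, 0.4, 0.1]
width: 60.0
```

Request:
servo_tool(moves="0.4 0 0 0 0; 0.4 0 0 0 0")

```text
time_s: 14.72
eef_pos: [500.7, 32.2, 289.0]
ee_rot: [0.951, 0.308, -0.0, 0.0]
ft_force: [-0.6, -0.9, -0.2]
width: 59.7
```

```bash
python3 - <<'E'
from h import *
st(); c=shot('wrist','w7.png'); print(env.find_in('wrist','door_top'),env.find_in('wrist','stand'))
import pickle; pickle.dump(c,open('w7.pkl','wb'))
c=shot('top','t7.png'); 
E
```

```text
t 14.72 tcp [500.7  32.2 289. ] yax -0.945 z [ 0.    -0.001 -1.   ] F [-0.6 -0.9 -0.2] w 59.7 q [-0.83  0.11  0.75  1.82 -0.08  1.25 -1.01]
[{'extent': [275.5, 141.9, 361.6, 221.5], 'p': 0.81}] [{'extent': [213.4, 66.7, 427.3, 274.4], 'p': 0.79}]
```

View pics/w7.png

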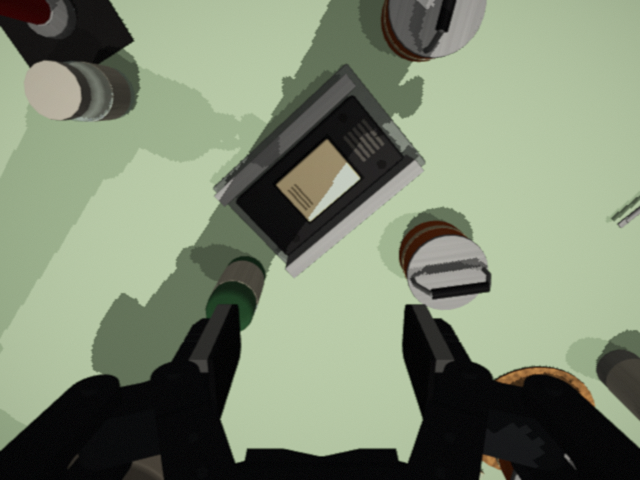

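```bash
python3 - <<'E'
from h import *
import pickle
c=pickle.load(open('w7.pkl','rb')); im=c['frame']
cv2.imwrite('pics/w7z.png',cv2.resize(im[120:240,260:380,::-1].copy(),(600,600),interpolation=cv2.INTER_CUBIC))
roi=np.zeros(im.shape[:2],np.uint8); roi[125:235,265:375]=1
i=im.astype(int)
m=((i[:,:,0]>110)&(i[:,:,0]>i[:,:,2]+12)&(roi>0)).astype(np.uint8)
print(m.sum()); cs,_=cv2.findContours(m,0,2); k=max(cs,key=cv2.contourArea); r=cv2.minAreaRect(k); print(r)
b=cv2.boxPoints(r); w=[at(c,*p,41) for p in b]; print(w,np.mean(w,0),[np.linalg.norm(w[j]-w[(j+1)%4]) for j in range(4)])
w=[at(c,*p,41) for p in [(326,138),(362,178),(311,222),(276,184)]];print(w,np.mean(w,0))
t=cv2.imread('pics/t7.png'); cv2.imwrite('pics/t7z.png',cv2.resize(t[198:298,270:370],(600,600),interpolation=cv2.INTER_CUBIC))
E
```

```text
2913
((318.19293212890625, 180.84854125976562), (51.30626678466797, 67.66896057128906), 48.50353240966797)
[array([480.1,  69.9,  41. ]), array([541.1,  55.7,  41. ]), array([531.4,   9.4,  41. ]), array([468.4,  22.4,  41. ])] [505.25  39.35  41.  ] [np.float64(62.63098274815748), np.float64(47.3051794204398), np.float64(64.32728814430156), np.float64(48.919730170964776)]
[array([541.6,  56.7,  41. ]), array([532. ,   8.1,  41. ]), array([469.4,  21.8,  41. ]), array([480.2,  69.8,  41. ])] [505.8  39.1  41. ]
```

View pics/w7z.png

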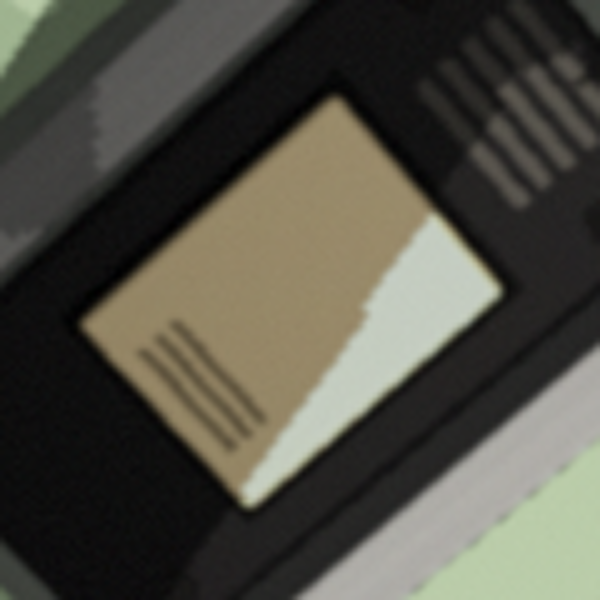

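View pics/t7z.png

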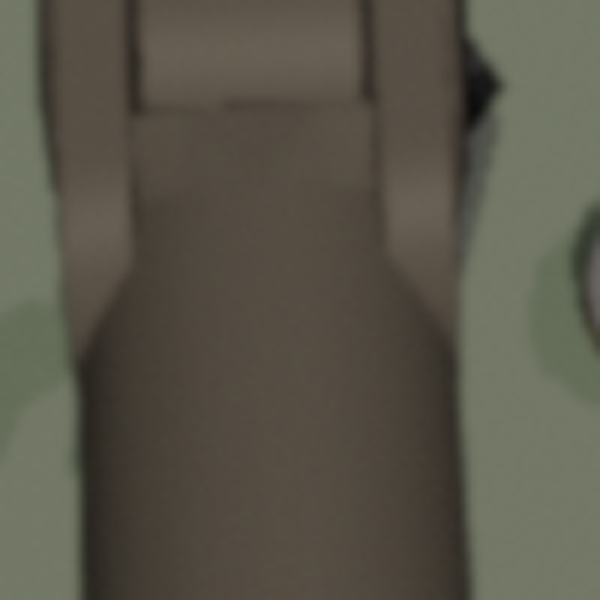

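Request:
servo_tool(moves="0.4 -1 15 0 0.05; 0.4 -4 50 0 0.12; 0.4 -7 100 0 0.2; 0.4 -10 150 -10 0.28; 0.4 -13 200 -30 0.36; 0.4 -16 240 -50 0.44; 0.4 -18.5 270 -70 0.5; 0.4 -19.5 285 -80 0.5; 0.4 -19.5 288 -80 0.5; 0.4 -19.5 288 -80 0.5")

```text
time_s: 16.18
eef_pos: [482.3, 321.6, 209.8]
ee_rot: [0.845, 0.534, 0.001, 0.0]
ft_force: [0.1, -0.9, 0.9]
width: 59.3
```

```bash
python3 - <<'E'
from h import *
st(); c=shot('wrist','w8.png'); print(env.find_in('wrist','tool'))
print('pred top',proj(c,[481.2,320,101]),'foot',proj(c,[481.2,320,3]))
s=shot('side','s8.png')
E
```

```text
t 16.18 tcp [482.3 321.6 209.8] yax -0.444 z [ 0.001  0.    -1.   ] F [ 0.1 -0.9  0.9] w 59.3 q [-1.06  0.32  0.5   1.75 -0.17  1.11 -0.95]
[{'extent': [298.8, 175.7, 346.4, 251.7], 'p': 0.66}]
pred top [320.6 237.1] foot [320.7 202. ]
```

View pics/w8.png

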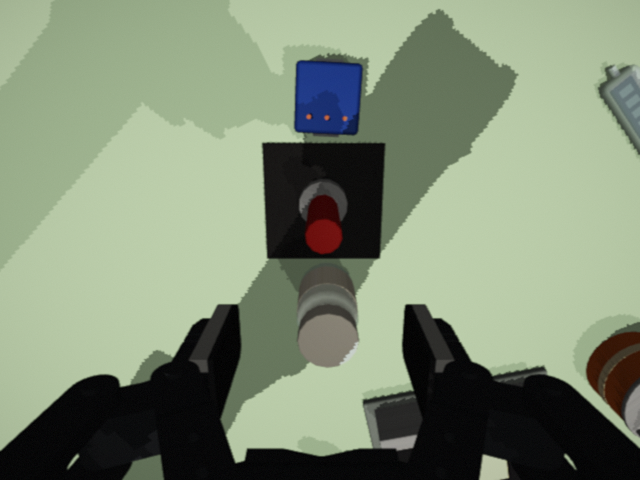

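```bash
python3 - <<'E'
from h import *
c=env.camera('wrist'); im=c['frame'].astype(int)
m=((im[:,:,0]>150)&(im[:,:,1]<60)).astype(np.uint8); m[:210]=0
cs,_=cv2.findContours(m,0,2);k=max(cs,key=cv2.contourArea);(u,v),r=cv2.minEnclosingCircle(k);M=cv2.moments(k);print((u,v),r,M['m10']/M['m00'],M['m01']/M['m00'])
print(at(c,u,v,101), at(c,323,203,14)); print('pad',[at(c,*p,3) for p in [(263,143),(384,144),(380,258),(268,258)]])
print('jar',at(c,328,336,95))
E
```

```text
Traceback (most recent call last):
ValueError: max() iterable argument is empty
```

```bash
python3 - <<'E'
from h import *
c=env.camera('wrist'); im=c['frame'].astype(int); print(im[236,324],im[215,322])
m=((im[:,:,0]>im[236,324][0]*.85)&(im[:,:,1]<60)&(im[:,:,0]>3*im[:,:,1])).astype(np.uint8)
cs,_=cv2.findContours(m,0,2);k=max(cs,key=cv2.contourArea);(u,v),r=cv2.minEnclosingCircle(k);M=cv2.moments(k);print((u,v),r,M['m10']/M['m00'],M['m01']/M['m00'])
print(at(c,u,v,101), at(c,323,203,14)); p=[at(c,*p,3) for p in [(263,143),(384,144),(380,258),(268,258)]];print('pad',p,np.mean(p,0))
print('jar',at(c,328,336,95))
E
```

```text
[111  18  14] [50  5  4]
(323.8235168457031, 236.0) 17.29262924194336 323.79481178076844 235.80709966842207
[483.1 319.8 101. ] [483.5 320.8  14. ]
pad [array([459.6, 384.5,   3. ]), array([548.2, 341.7,   3. ]), array([506.8, 251.8,   3. ]), array([417.2, 294.2,   3. ])] [482.95 318.05   3.  ]
jar [454. 251.  95.]
```

Request:
servo_tool(moves="0.4 0.3 -1.6 -30 0; 0.4 0.3 -1.6 -70 0; 0.4 0.3 -1.6 -110 0; 0.4 0.3 -1.6 -140 0; 0.4 0.3 -1.6 -155 0; 0.4 0.3 -1.6 -155 0; 0 0.3 -1.6 -155 0; -0.3 0.3 -1.6 -155 0; -0.45 0.3 -1.6 -155 0; -0.6 0.3 -1.6 -155 0")

```text
time_s: 17.68
eef_pos: [482.6, 321.4, 55.1]
ee_rot: [0.845, 0.535, 0.001, -0.0]
ft_force: [-0.9, -0.5, 5.9]
width: 22.7
```

Request:
servo_tool(moves="-1 0 0 0 0; -1 0 0 0 0; -1 0 0 0 0")

```text
time_s: 18.05
eef_pos: [482.6, 321.4, 55.1]
ee_rot: [0.845, 0.535, 0.001, -0.0]
ft_force: [0.3, -0.8, 5.8]
width: 22.9
```

```bash
python3 - <<'E'
from h import *
st(); c=shot('wrist','w9.png')
E
```

```text
t 18.05 tcp [482.6 321.4  55.1] yax -0.442 z [ 0.002  0.001 -1.   ] F [ 0.3 -0.8  5.8] w 22.9 q [-0.99  0.5   0.43  1.88 -0.28  0.81 -0.86]
```

View pics/w9.png

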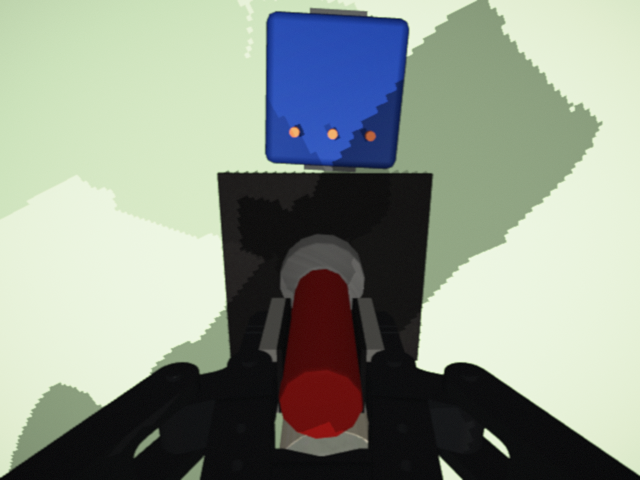

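Request:
servo_tool(moves="-1 0 0 5 0; -1 0 0 20 0; -1 0 0 45 0; -1 0 0 75 0; -1 0 0 105 0; -1 0 0 125 0; -1 0 -10 130 0; -1 2 -35 130 0; -1 5 -70 130 0; -1 8 -110 130 0")

```text
time_s: 19.35
eef_pos: [488.7, 207.5, 182.6]
ee_rot: [0.845, 0.535, -0.001, 0.0]
ft_force: [1.3, -0.2, -2.2]
width: 23.0
```

Request:
servo_tool(moves="-1 3 -45 0 0; -1 7 -90 0 0; -1 11 -130 0 0; -1 14 -160 0 0; -1 15 -172 0 0; -1 15 -172 -30 0; -1 15 -172 -55 0; -1 15 -172 -65 0; -1 15 -172 -65 0; -1 15 -172 -65 0")

```text
time_s: 20.6
eef_pos: [505.4, 39.1, 119.7]
ee_rot: [0.845, 0.535, 0.001, 0.0]
ft_force: [0.0, -0.0, -2.0]
width: 23.1
```

```bash
python3 - <<'E'
from h import *
st(); c=shot('wrist','w10.png'); s=shot('side','s10.png'); im=cv2.imread('pics/s10.png'); cv2.imwrite('pics/s10z.png',cv2.resize(im[150:290,270:390],(514,600),interpolation=cv2.INTER_CUBIC))
print(proj(c,[505.6,39.2,41]))
E
```

```text
t 20.6 tcp [505.4  39.1 119.7] yax -0.442 z [ 0.002  0.    -1.   ] F [ 0. -0. -2.] w 23.1 q [-0.67  0.31  0.61  2.01 -0.23  0.88 -0.38]
[321.3 250. ]
```

View pics/w10.png

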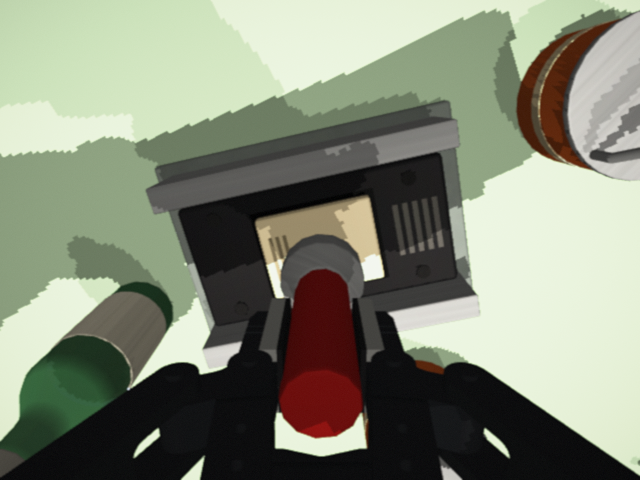

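View pics/s10z.png

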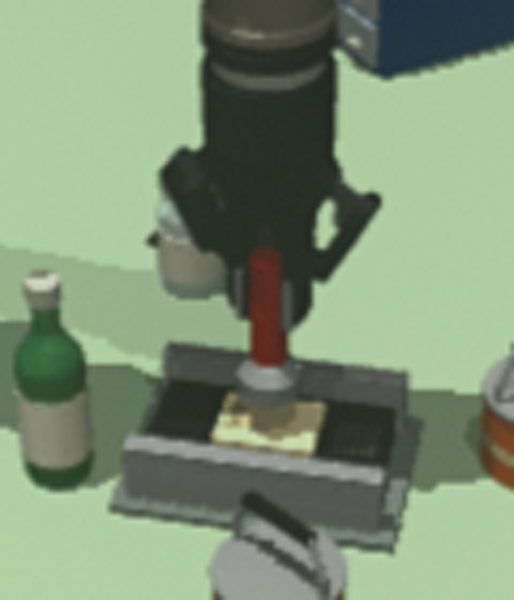

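```bash
python3 - <<'E'
from h import *
c=env.camera('wrist'); t=np.linspace(0,2*np.pi,200)
lat=np.array([0.43,0.90,0])
for d in (-3,-2,-1,0,1,2):
    C=np.array([505.4,39.1,0])+lat*d
    P=np.array([proj(c,C+[20*np.cos(a),20*np.sin(a),z]) for a in t for z in (67.6,81.6)])
    print(d,P.min(0),P.max(0))
    T=np.array([proj(c,C+[12*np.cos(a),12*np.sin(a),165.6]) for a in t]); print('   top',T.min(0),T.max(0))
im=cv2.imread('pics/w10.png'); cv2.imwrite('pics/w10z.png',cv2.resize(im[190:310,240:400],(800,600),interpolation=cv2.INTER_CUBIC))
E
```

```text
-3 [278.4 235.6] [363.7 323.2]
   top [278.3 372.4] [364.3 443.7]
-2 [278.3 233.6] [363.8 321.4]
   top [278.2 369.2] [364.4 440.9]
-1 [278.2 231.6] [363.9 319.5]
   top [278.1 366. ] [364.6 438.1]
0 [278.2 229.7] [363.9 317.7]
   top [278.  362.9] [364.7 435.3]
1 [278.1 227.7] [364.  315.8]
   top [278.  359.6] [364.8 432.5]
2 [278.1 225.7] [364.1 314. ]
   top [277.9 356.4] [365.  429.6]
```

View pics/w10z.png

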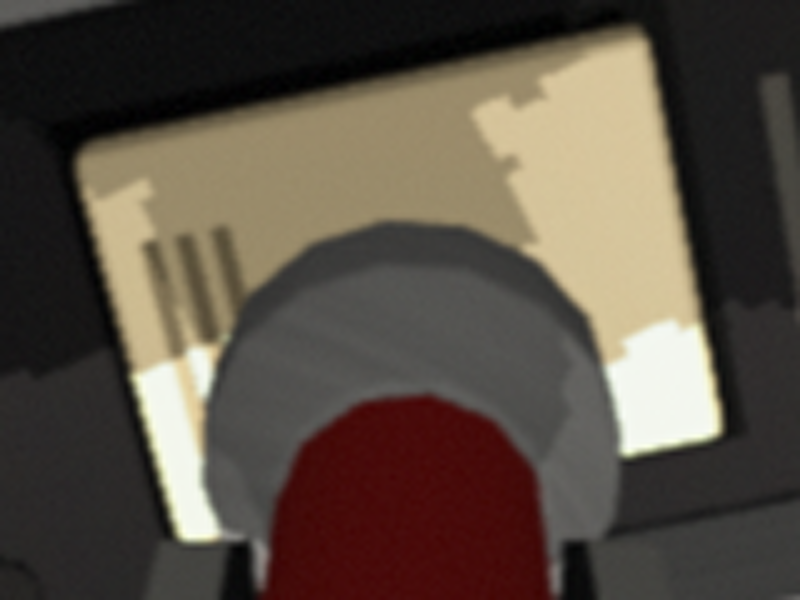

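```bash
python3 - <<'E'
from h import *
c=env.camera('wrist'); Z=lambda u,v:(240+u/5,190+v/5)
p=[at(c,*Z(*q),41) for q in [(73,145),(650,22),(727,440)]]; print(p,(p[0]+p[2])/2, np.linalg.norm(p[0]-p[1]),np.linalg.norm(p[1]-p[2]))
E
```

```text
[array([480.3,  70.9,  41. ]), array([542.5,  56.7,  41. ]), array([531.4,   8.3,  41. ])] [505.85  39.6   41.  ] 63.80031347885368 49.65652021638247
```

Request:
servo_tool(moves="-1 0.3 2 -8 0; -1 0.3 2 -16 0; -1 0.3 2 -22 0; -1 0.3 2 -24 0; -1 0.3 2 -24 0; -1 0.3 2 -25 0; -1 0.3 2 -26 0; -1 0.3 2 -26 0")

```text
time_s: 21.8
eef_pos: [505.1, 41.0, 93.0]
ee_rot: [0.845, 0.535, 0.0, 0.0]
ft_force: [-0.5, -0.6, -1.1]
width: 22.4
```

```bash
python3 - <<'E'
from h import *
st(); c=shot('wrist','w11.png'); s=shot('side','s11.png'); im=cv2.imread('pics/s11.png'); cv2.imwrite('pics/s11z.png',cv2.resize(im[190:290,270:390],(720,600),interpolation=cv2.INTER_CUBIC))
im=cv2.imread('pics/w11.png'); cv2.imwrite('pics/w11z.png',cv2.resize(im[150:310,220:420],(750,600),interpolation=cv2.INTER_CUBIC))
E
```

```text
t 21.8 tcp [505.1  41.   93. ] yax -0.442 z [ 0.  0. -1.] F [-0.5 -0.6 -1.1] w 22.4 q [-0.65  0.35  0.59  2.03 -0.26  0.83 -0.36]
```

View pics/w11z.png

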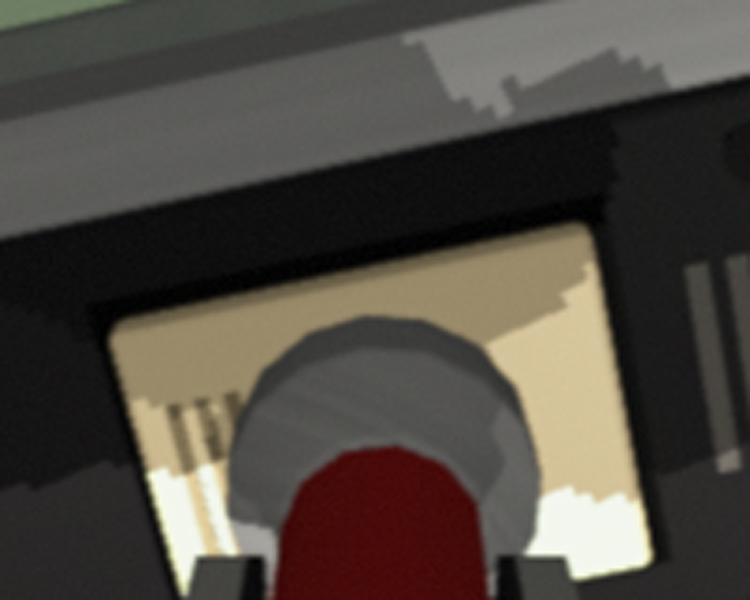

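View pics/s11z.png

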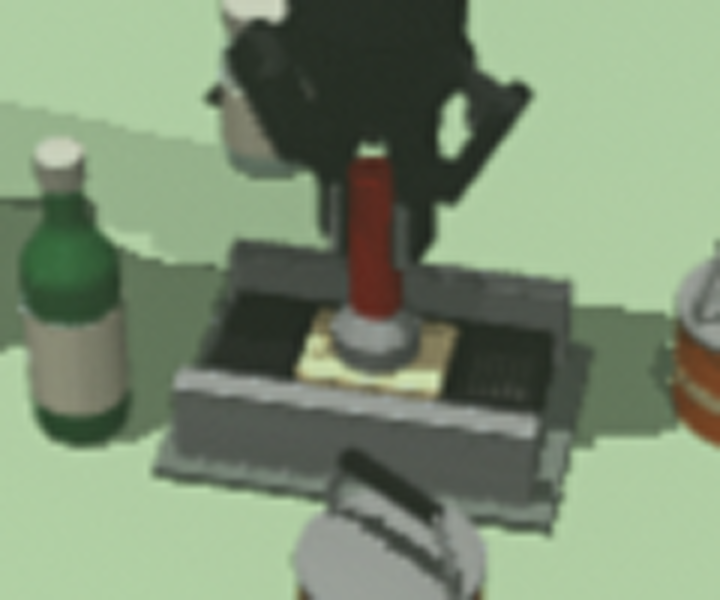

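Request:
servo_tool(moves="-1 0.3 0 -0.7 0; -1 0.3 0 -1.5 0; -1 0.3 0 -2.2 0; -1 0.3 0 -2.2 0")

```text
time_s: 22.4
eef_pos: [505.4, 41.0, 91.4]
ee_rot: [0.845, 0.535, 0.0, -0.0]
ft_force: [-1.2, -0.1, 6.6]
width: 22.7
```

Request:
servo_tool(moves="-1 0 0 -1 0; -1 0 0 -2 0; -1 0 0 -2 0")

```text
time_s: 22.78
eef_pos: [505.1, 41.0, 88.2]
ee_rot: [0.845, 0.535, -0.0, 0.0]
ft_force: [-0.1, 0.7, -2.3]
width: 23.0
```

Request:
servo_tool(moves="-1 0 0 -0.7 0; -1 0 0 -1.3 0; -1 0 0 -1.3 0")

```text
time_s: 23.15
eef_pos: [505.2, 40.9, 87.2]
ee_rot: [0.845, 0.535, -0.0, 0.0]
ft_force: [0.7, 0.7, -1.6]
width: 22.7
```

Request:
servo_tool(moves="-1 0 0 -0.4 0; -1 0 0 -0.8 0; -1 0 0 -0.8 0")

```text
time_s: 23.52
eef_pos: [505.3, 40.9, 86.7]
ee_rot: [0.845, 0.535, 0.0, 0.0]
ft_force: [-0.6, -0.3, 1.5]
width: 22.6
```

Request:
servo_tool(moves="-1 0 0 3 0; -1 0 0 10 0; -1 0 0 30 0; -1 0 0 60 0; -1 0 0 90 0; -1 0 0 98 0; -1 0 0 98 0")

```text
time_s: 24.4
eef_pos: [505.2, 41.1, 184.6]
ee_rot: [0.845, 0.535, 0.0, -0.0]
ft_force: [-1.0, 1.2, -2.3]
width: 22.9
```

```bash
python3 - <<'E'
from h import *
st(); c=shot('wrist','w12.png'); s=shot('side','s12.png'); im=cv2.imread('pics/s12.png'); cv2.imwrite('pics/s12z.png',cv2.resize(im[190:290,270:390],(720,600),interpolation=cv2.INTER_CUBIC))
im=cv2.imread('pics/s4.png'); cv2.imwrite('pics/s4y.png',cv2.resize(im[190:290,270:390],(720,600),interpolation=cv2.INTER_CUBIC))
E
```

```text
t 24.4 tcp [505.2  41.1 184.6] yax -0.442 z [ 0.001  0.    -1.   ] F [-1.   1.2 -2.3] w 22.9 q [-0.72  0.22  0.64  1.94 -0.16  1.02 -0.45]
```

View pics/s12z.png

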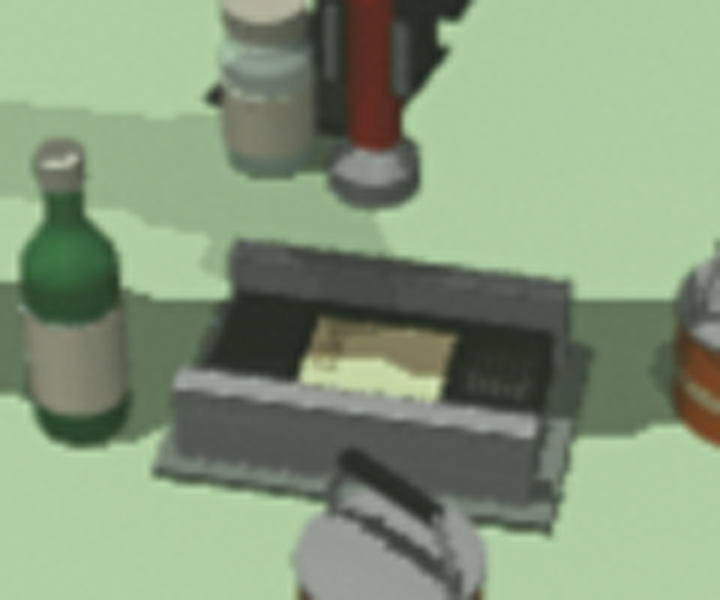

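View pics/s4y.png

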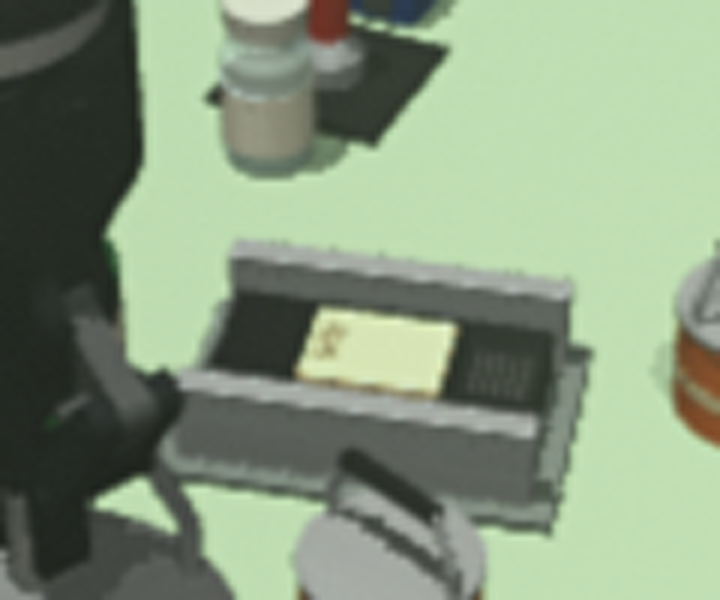

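View pics/w12.png

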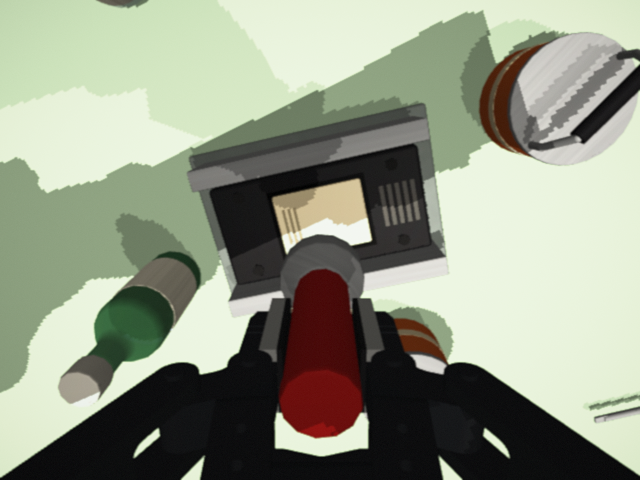

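Request:
servo_tool(moves="-1 -2 20 2 0; -1 -5 55 2 0; -1 -9 105 2 0; -1 -13 155 2 0; -1 -17 205 2 0; -1 -20 245 2 0; -1 -22 268 2 0; -1 -23 278 2 0; -1 -23.2 278.4 2 0; -1 -23.2 278.4 2 0")

```text
time_s: 25.75
eef_pos: [482.7, 317.2, 186.6]
ee_rot: [0.846, 0.534, -0.0, 0.0]
ft_force: [-0.2, -0.6, -1.4]
width: 23.1
```

```bash
python3 - <<'E'
from h import *
st(); c=shot('wrist','w13.png')
E
```

```text
t 25.75 tcp [482.7 317.2 186.6] yax -0.445 z [ 0.    -0.001 -1.   ] F [-0.2 -0.6 -1.4] w 23.1 q [-1.05  0.34  0.5   1.78 -0.18  1.07 -0.93]
```

View pics/w13.png

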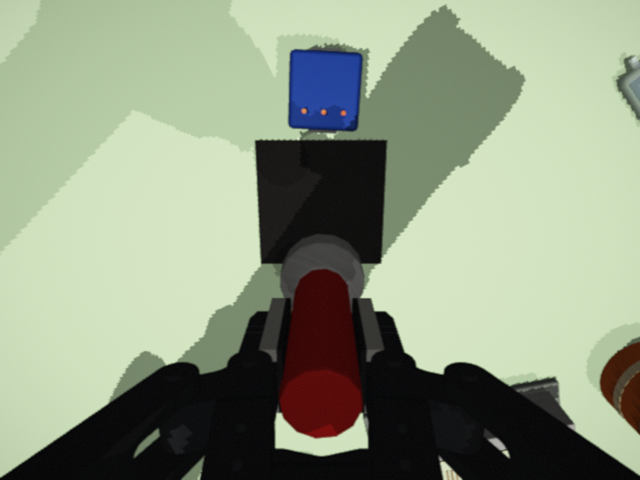

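Request:
servo_tool(moves="-1 0 0 -15 0; -1 0 0 -40 0; -1 0 0 -65 0; -1 0 0 -90 0; -1 0 0 -110 0; -1 0 0 -122 0; -1 0 0 -128 0; -1 0 0 -129 0; -1 0 0 -129 0; -1 0 0 -129 0")

```text
time_s: 27.05
eef_pos: [482.5, 319.7, 58.2]
ee_rot: [0.845, 0.535, 0.001, -0.0]
ft_force: [-0.6, -0.8, -2.1]
width: 22.5
```

Request:
servo_tool(moves="-1 0 0 -0.7 0; -1 0 0 -1.3 0; -1 0 0 -1.8 0; -1 0 0 -1.8 0")

```text
time_s: 27.55
eef_pos: [482.0, 319.3, 55.7]
ee_rot: [0.845, 0.535, -0.0, 0.0]
ft_force: [0.7, -0.9, -2.6]
width: 22.5
```

```bash
python3 - <<'E'
from h import *
st(); c=shot('wrist','w14.png')
E
```

```text
t 27.55 tcp [482.  319.3  55.7] yax -0.442 z [-0. -0. -1.] F [ 0.7 -0.9 -2.6] w 22.5 q [-1.    0.5   0.44  1.88 -0.28  0.81 -0.85]
```

View pics/w14.png

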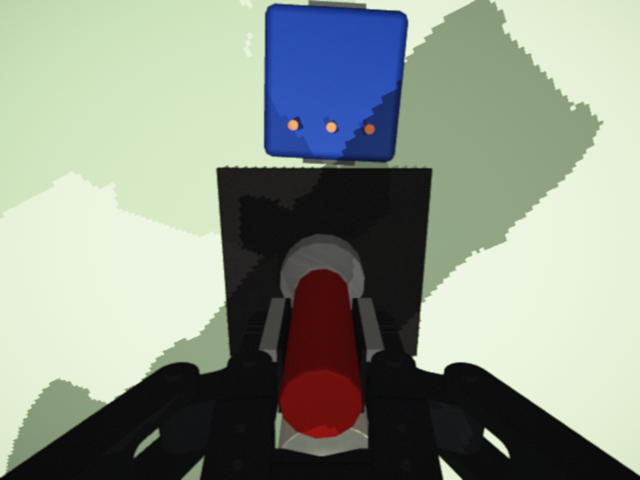

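Request:
servo_tool(moves="-1 0 0 -0.5 0; -1 0 0 -1 0; -1 0 0 -1 0")

```text
time_s: 27.98
eef_pos: [482.2, 319.4, 55.1]
ee_rot: [0.845, 0.535, 0.0, -0.0]
ft_force: [-2.2, -0.6, 1.8]
width: 22.6
```

Contact. Release gently, only to a moderate opening, then rise.

Request:
servo_tool(moves="-0.45 0 0 0 0; -0.3 0 0 0 0; 0 0 0 0 0; 0.3 0 0 0 0; 0.4 0 0 0 0; 0.4 0 0 0 0; 0.4 0 0 20 0; 0.4 0 0 60 0; 0.4 0 0 110 0; 0.4 0 0 160 0")

```text
time_s: 29.22
eef_pos: [481.9, 319.2, 216.2]
ee_rot: [0.845, 0.535, -0.0, 0.0]
ft_force: [0.1, 0.8, -0.1]
width: 59.6
```

Request:
servo_tool(moves="0.4 0 0 20 0; 0.4 0 0 20 0; 0.4 0 0 20 0")

```text
time_s: 29.6
eef_pos: [481.2, 319.0, 233.4]
ee_rot: [0.845, 0.535, -0.001, 0.0]
ft_force: [0.5, -0.5, -0.6]
width: 60.3
```

```bash
python3 - <<'E'
from h import *
st(); c=shot('wrist','w15.png'); s=shot('side','s15.png'); t=shot('top','t15.png')
im=cv2.imread('pics/s15.png'); cv2.imwrite('pics/s15z.png',cv2.resize(im[150:440,190:480],(600,600),interpolation=cv2.INTER_CUBIC))
im=cv2.imread('pics/t15.png'); cv2.imwrite('pics/t15z.png',cv2.resize(im[140:440,130:540],(800,585),interpolation=cv2.INTER_CUBIC))
p=[at(c,*q,3) for q in [(263,143),(384,144),(380,258),(268,258)]]
E
```

```text
t 29.6 tcp [481.2 319.  233.4] yax -0.442 z [-0.002 -0.001 -1.   ] F [ 0.5 -0.5 -0.6] w 60.3 q [-1.07  0.3   0.52  1.72 -0.16  1.16 -0.96]
```

View pics/w15.png

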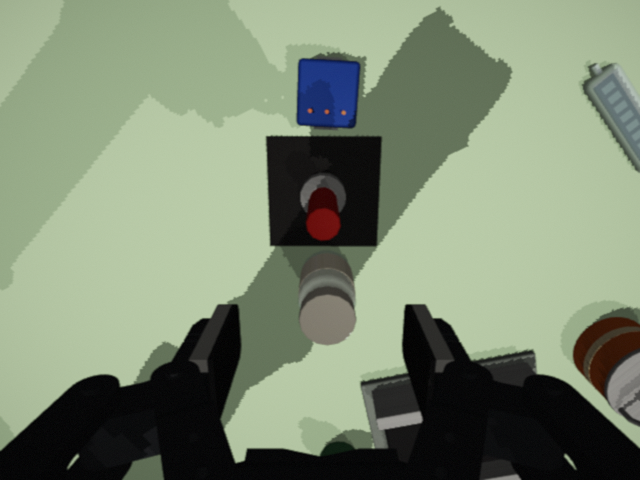

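View pics/s15z.png

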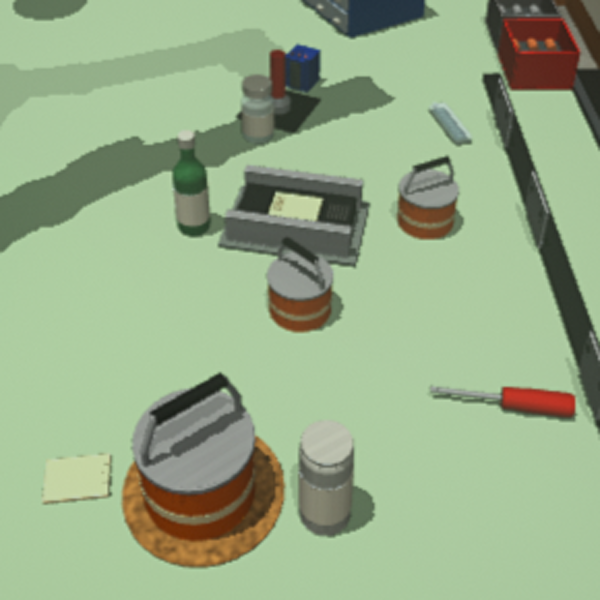

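View pics/t15z.png

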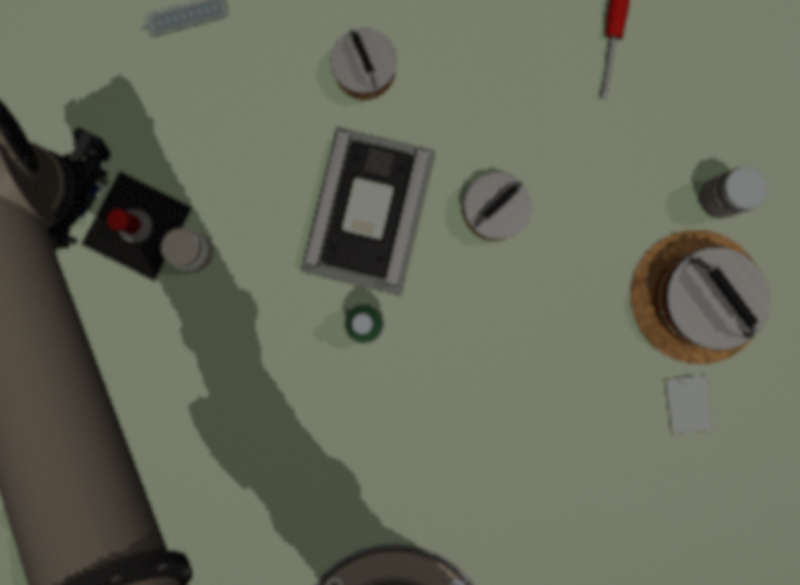

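```bash
python3 - <<'E'
from h import *
c=env.camera('top'); Z=lambda u,v:(130+u/1.951,140+v/1.951)
print('lid',at(c,*Z(717,298),89),'mat should be 406,-355'); print('tooltop',at(c,*Z(119,220),101))
print(env.finish_job())
E
```

```text
lid [ 403.1 -353.8   89. ] mat should be 406,-355
tooltop [478.6 315.1 101. ]
the job is handed in; nothing more can be done
None
```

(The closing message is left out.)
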